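Snap the retaining ring into the groove of the thread spindle

ROBOT

A 7-joint arm with a two-finger parallel gripper is mounted at the origin on a cart in front of the work surface, level with it; the furniture and walls round the work are solid. World frame = base frame: x ahead of the robot, y to its left, z up, the work surface at z = 0. Lengths are in m, angles in rad, forces in N, time in s.
With the tool pointing down it reaches from about 0.425 to 0.925 m from the base axis. Payload 6.8 kg.
Tool frame: the origin (TCP) lies between the finger pads; the fingertips stand 11 mm ahead of it and the grasp point (between the pads) lies 8 mm behind it; z points along the fingers, y is the line along which they close (so a half turn about z gives the same grasp; the last joint's range is limited). The gripper opens to 85 mm and grips with 20 to 120 N. Pads are 22 mm wide; open, the fingers measure 114 mm over their backs; the gripper's body (76 mm by 85 mm) begins 54 mm behind the grasp point. The pads swing forward as they close: fully open they stand 13 mm farther back than shut.
Start: joints at [1.178, 0.477, 0.022, 1.555, -0.011, 1.109, -0.083], TCP at [0.19, -0.648, 0.242] pointing down, gripper open.
Joint ranges: [-2.96, 2.96], [-0.34, 2.1], [-1.41, 1.46], [0.24, 2.44], [-1.37, 4.51], [0.17, 1.92], [-2.96, 2.96]. Speed limits (rad/s): [2.39, 2.39, 3.14, 3.14, 3.14, 3.14, 3.14].

INTERFACE

Orientations are given as a rotation vector (axis times angle).
In Python, from bench import r gives the robot as it stands.
- The arm moves only by the tool send_rows, never from a script. Its argument "deltas" is a list of rows, each an object of numbers: "dx", "dy", "dz": the shift along the world's x, y, z in mm; "rx", "ry", "rz": the turn, a rotation vector about the world's x, y, z in degrees. A call has 1 to 5 rows; each row is the pose to reach, as a shift and turn from the pose commanded when the call began; what a row does not reach only later rows make up. A row lasts 1/12 s, in which the tool goes at most 41.7 mm and 7.16 degrees, less where a joint would pass 70% of its speed; a pose out of reach is approached as far as the arm can. A call with a gripper value outside its range is refused whole. "jaw" is the finger opening in mm, from 0 to 85.4, set as the call begins (left out, the last holds). The fingers move at their own pace and stop on an object; "newtons" is the grip in N (left out, the last holds). Time passes only in rows, so rows that repeat a pose let the fingers close. It gives the time, the measured TCP pose, the force, the opening and the grip force at its end, in the units of the state.
- r.get_obs(): the state, without advancing time (a new reading comes with each control period).
- r.grab_frame(name): name is "scene" or "top"; returns a dict with "frame" (384x512x3 uint8, blue, green, red), "z_map" (384x512 float32, m along the optical axis (not along the pixel's ray), 0 where there is no reading), "vertical_fov" (degrees; the focal length in pixels is half the picture's height over the tangent of half this angle, whatever the lens; pixels are square), "cx", "cy" (the principal point, pixels), "xyz" and "orientation" of the camera in the world. Camera axes: x right, y down, z forward; pixel columns grow to the right and rows downward; lengths in m; the calibration is good to about 2 mm. A picture is of the moment at which its call begins.
- r.hand_in(): hands the job in; it is judged then, once.
The state is a dict: "clock": time; "joints": joint angles; "qvel": joint speeds; "tau": joint torques, N m; "tcp_pos": TCP position; "orientation": TCP orientation; "contact_force": force on the tool from outside, world axes, zero at the start; "moment": the same for the moment, N m; "grip_width": finger opening in m; "gripper_force": force on a finger pad.
Only numpy, scipy, OpenCV 4.12 (cv2) and the standard library are available. Lean on these libraries where they do the work, as an engineer would, in place of code of your own. Each camera call takes 0.05 s, during which the arm holds its last target. There are 200 camera calls.

TASK

Lock the thread spool on its spindle: squeeze the two upright eyes of the snap ring together so that the ring spreads, carry it spread over the top of the spindle, and press it down on the brass spring washer, gently, until you feel the washer bottom out. Then let go of the eyes so that the ring closes in the spindle's groove and stays there, level; do not ram it, and leave the other things on the bench where they are.

Things in the scene. Friction and masses are not known exactly. Their poses are not given: they have to be found in the camera images.
- snap_ring: Flat dark steel snap ring about 45 mm across, 4 mm thick, 60 g, lying on the bench. Origin: the ring's centre (spread or closed), at its underside; z up. Two half rings hinge on an upright pin at +x and are sprung shut; their far ends cross at -x and each carries an upright bright plate, its eye.
- ring_pin (a point): top of the ring's hinge pin, 12 mm across: x = +27 mm, z = 6 mm in the ring's frame. Spread fully, the ring's inner teeth clear the 28 mm spindle by about 2 mm all round; let go, they close to 20 mm across.
- ring_eyes (a point): mid-point between the squeezed eyes: x = -32, y = 0, z = 22 mm in the ring's frame. Eye plates: 16 mm long, 3 mm thick, 6 to 38 mm above the underside. Free, they stand splayed near x = -26, y = +-26 mm, 60 mm over all; squeezed along y (about 4 N) they come to a stop parallel, 12 mm over their outer faces. Squeezing SPREADS the ring.
- ring_half_left (a joint): rotation of the half ring at +y about the pin, rad: about -0.06 free, 0.31 to 0.35 fully spread; about -0.02 when closed in the groove, 0.12 or more when it merely clamps the spindle outside the groove.
- ring_half_right (a joint): the same for the half ring at -y; both halves always move alike.
- spindle_stand: Green base plate 110 x 110 x 12 mm, bolted down. Origin under its centre, z up; the vertical steel spindle with its wooden spool of thread (53 mm across) and a brass spring washer stands on this z axis. More than 20 N between ring and stand damages the washer.
- collar_top (a point): centre of the dark clamp collar's top face, 30 mm above the stand's underside. In the collar the spindle is clamped higher or lower by an amount h of 0 to 15 mm that is not given: feel for it. Heights over this point, plus h: spool top 66, free washer top face 85, lip over the groove 84, spindle top 101 mm (28 mm across, with a 4 mm chamfer).
- lowest_stop (a point): on the spindle axis, 105 mm above the stand's underside: the top face of the pressed-down washer if h were 0. The washer (42 mm across) sinks 10 mm, its spring rising from 0.7 to 1.3 N, to a hard stop at h over this point. The groove (20 mm across) runs from the stop 9 mm up to the lip. A ring closing more than 5 mm above the stop misses it; in the groove it springs up to the lip.
- polish_tin: bystander: flat round tin of brown polish, 78 mm across, 27 mm high; origin under its centre. Leave alone.
- shoe_brush: bystander: wooden shoe brush 90 x 52 x 44 mm; origin under its centre. Leave alone.
- blue_offcut: bystander: small flat blue offcut of board, 26 x 53 x 8 mm; origin under its centre. Leave alone.
Not all that is in view belongs to the job. Of the things that look like the spindle_stand, the larger one is meant.

How it is judged:
On the way, in this order (a step that is already met when the one before it is completed fails the run):
1. the ring is spread by its eyes and lifted off the bench (value of joint each of ring_half_left, ring_half_right above 0.22 rad and height (world z) of snap_ring above 0.03 m), for 0.2 s.
2. the ring, still spread, is round the spindle and presses the washer down (value of joint each of ring_half_left, ring_half_right above 0.18 rad and horizontal distance between snap_ring and spindle_stand below 0.007 m and contact force between snap_ring and spindle_stand above 1 N and z of snap_ring in the frame of spindle_stand below 0.1285 m), for 0.1 s.
At the end, for the whole second after the job is handed in: The ring has closed in the groove (both halves below 0.08 rad), centred on the spindle within 5 mm, its underside 102 to 126.5 mm above the underside of the stand, level within 0.14 rad, at rest and released (value of joint each of ring_half_left, ring_half_right below 0.08 rad and horizontal distance between snap_ring and spindle_stand below 0.005 m and z of snap_ring in the frame of spindle_stand between 0.102 and 0.1265 m and angle between snap_ring's own z axis and vertical below 0.14 rad and linear speed of snap_ring below 0.02 m/s); the robot touches nothing.
It fails at once if ring and stand press on each other with more than 20 N (contact force between snap_ring and spindle_stand above 20 N).
It fails at once if the robot pushes the spindle stand with more than 15 N (contact force between any of the arm, the fingers and spindle_stand above 15 N).
It fails at once if a bystander is moved more than 30 mm (distance of any of polish_tin, shoe_brush, blue_offcut from where it was at the start of the episode above 0.03 m).
It also fails if it takes over 54 s, if anything falls off the work surface, if the arm or the gripper's body presses on something with over 40 N, if the wrist force passes 120 N, or if a joint passes its speed limit or range.

## Working session

There is one attempt and no reset: what is moved stays moved. The work goes in short steps, Python scripts to look and compute and a tool call to move; the robot and the scene stay as the last step left them, time stands still between calls to the robot, and variables do not carry over. Pictures are saved under pics/ and viewed, at most 13 in all, crops included, and the job is handed in when it is done.

Besides the shell and the picture viewer there is one more tool, called after ">>>" as name(argument=value, ...) on one line, values as JSON. send_rows: Moves the arm, as the interface text tells. Its arguments: {"type":"object","properties":{"deltas":{"type":"array","items":{"type":"object","properties":{"dx":{"type":"number"},"dy":{"type":"number"},"dz":{"type":"number"},"rx":{"type":"number"},"ry":{"type":"number"},"rz":{"type":"number"}}}},"jaw":{"type":"number"},"newtons":{"type":"number"}},"required":["deltas"]}

```bash
mkdir -p pics; ls; cat > h.py <<'E'
import numpy as np, cv2
from scipy.spatial.transform import Rotation as R
from bench import r
def grab(n):
    f=r.grab_frame(n); H=f['frame'].shape[0]
    fl=H/2/np.tan(np.radians(f['vertical_fov'])/2)
    z=f['z_map']; v,u=np.mgrid[:z.shape[0],:z.shape[1]]
    P=np.stack([(u-f['cx'])/fl*z,(v-f['cy'])/fl*z,z],-1)
    o=np.asarray(f['orientation']); M=R.from_rotvec(o).as_matrix() if o.shape==(3,) else o
    W=P@M.T+np.asarray(f['xyz']); W[z==0]=np.nan
    return f['frame'],W,f
E
python3 - <<'E'
from h import *
for n in ('scene','top'):
    im,W,f=grab(n); np.savez(f'{n}.npz',im=im,W=W); cv2.imwrite(f'pics/{n}0.png',im)
    print(n,f['xyz'],f['orientation'],f['vertical_fov'],f['cx'],f['cy'])
print(r.get_obs())
E
```

```text
pics
scene [-0.04701035  0.77869179  0.64560138] [-0.83939723  2.32563705 -1.3293473 ] 53.47320096395655 250.45230864852752 191.76342975317962
top [0.42301955 0.06322189 1.18022742] [-2.17161486  2.17404753 -0.1131544 ] 53.707965302750424 265.14315954238975 194.04031919706887
{'clock': 0.1, 'joints': array([ 1.17792721,  0.47775449,  0.02237539,  1.55637758, -0.01151228,
        1.10931245, -0.08313595]), 'qvel': array([ 2.92714972e-04, -2.26779002e-03,  2.94260953e-04, -3.80450637e-03,
        9.31799879e-04, -9.35833194e-05,  6.42171182e-04]), 'tau': array([ 3.90272544e-03, -5.97761250e+01,  1.61326211e+00, -2.81954616e+01,
        1.27599738e-02,  5.06148295e-03,  2.79154807e-05]), 'tcp_pos': array([ 0.1894541 , -0.64730975,  0.24138816]), 'orientation': array([-3.10814711e+00, -4.45486803e-01,  5.86691547e-04]), 'contact_force': array([ 0.32499737, -0.33497127, -0.52799705]), 'moment': array([-0.0057461 ,  0.01780258, -0.02707326]), 'gripper_force': 0.0, 'grip_width': 0.08533687165134801}
```

View pics/top0.png

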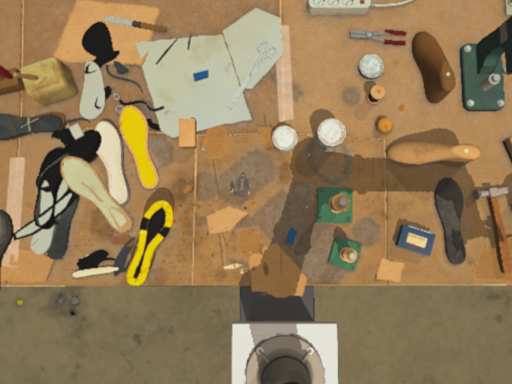

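View pics/scene0.png

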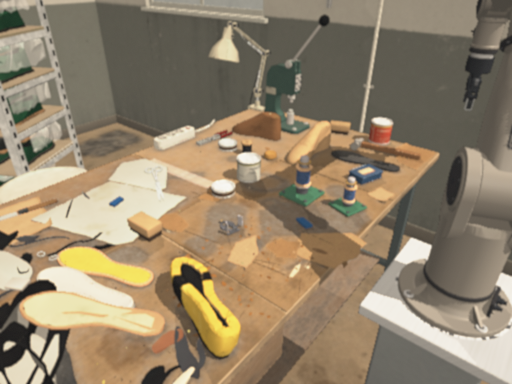

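The top view shows the ring at about (240,185), the large stand at (335,205) and the small stand at (346,253). The scene view shows the ring at (230,225) and the large stand at (303,180).

```bash
python3 - <<'E'
from h import *
d=np.load('top.npz');s=np.load('scene.npz')
a=cv2.resize(d['im'][160:210,215:265],(500,500),interpolation=cv2.INTER_CUBIC)
b=cv2.resize(s['im'][205:245,210:250],(300,300),interpolation=cv2.INTER_CUBIC)
c=np.zeros((500,800,3),np.uint8);c[:,:500]=a;c[:300,500:]=b;cv2.imwrite('pics/ring0.png',c)
W=d['W']; 
reg=W[165:205,220:260]; m=reg[...,2]>.012
print('top ring pts\n',np.round(1000*np.unique(reg[m],axis=0)).astype(int).tolist())
S=s['W'].reshape(-1,3); print('bench z',W[200,270],)
c0=np.nanmean(reg[m],axis=0)
q=S[(np.abs(S[:,:2]-c0[:2]).max(1)<.06)&(S[:,2]>.003)]
print('scene',np.round(1000*q).astype(int).tolist())
for nm,(v,u) in dict(big=(205,335),small=(253,346)).items():
    reg=W[v-22:v+22,u-22:u+22].reshape(-1,3)
    p=reg[(reg[:,2]>.008)&(reg[:,2]<.018)]; 
    if nm=='big' : np.save('plate.npy',p)
    print(nm,len(p),cv2.minAreaRect((p[:,:2]*1000).astype(np.float32)))
    for lo,hi in((.08,.11),(.11,.125),(.125,.16)):
        t=reg[(reg[:,2]>lo)&(reg[:,2]<hi)]
        if len(t): print(lo,len(t),t.mean(0),t.min(0),t.max(0))
E
```

```text
top ring pts
 [[536, 104, 18], [537, 106, 36], [540, 107, 35], [541, 159, 29], [543, 158, 35], [543, 107, 33], [545, 157, 15], [546, 109, 39], [547, 158, 33], [547, 107, 30], [547, 156, 29], [549, 110, 36], [549, 155, 36], [551, 154, 17], [552, 155, 41], [553, 152, 31]]
bench z [ 0.52194741  0.04218356 -0.0024538 ]
scene [[548, 111, 42], [547, 108, 40], [605, 92, 4], [594, 82, 3], [549, 110, 37], [546, 109, 38], [542, 109, 40], [541, 106, 39], [537, 106, 40], [587, 86, 4], [551, 108, 31], [546, 109, 34], [544, 107, 34], [541, 106, 35], [538, 105, 36], [549, 110, 31], [546, 109, 31], [544, 107, 31], [539, 109, 34], [537, 107, 34], [597, 105, 3], [592, 102, 3], [549, 110, 27], [545, 110, 28], [543, 108, 29], [541, 106, 28], [536, 107, 31], [605, 126, 7], [601, 127, 9], [601, 122, 7], [600, 119, 6], [551, 107, 21], [549, 106, 21], [543, 108, 25], [540, 108, 26], [536, 108, 28], [555, 81, 5], [600, 131, 8], [602, 126, 5], [597, 127, 7], [595, 124, 7], [594, 121, 6], [592, 119, 6], [588, 119, 7], [586, 117, 7], [584, 115, 7], [584, 111, 5], [580, 111, 6], [579, 108, 5], [572, 98, 3], [550
[... 4233 characters left out ...]
1165466308594, -157.44491577148438), (109.39823913574219, 109.30940246582031), 87.66697692871094)
0.08 88 [ 0.50292157 -0.14914145  0.10346304] [ 0.48136773 -0.1815638   0.09922237] [ 0.5302351  -0.13222962  0.10724707]
0.11 81 [ 0.50431425 -0.15578379  0.12164601] [ 0.4859762  -0.17765005  0.11633791] [ 0.52556042 -0.13763302  0.12497583]
0.125 93 [ 0.50484526 -0.15593386  0.13551782] [ 0.49142622 -0.17615952  0.12516797] [ 0.51882493 -0.14235225  0.14162672]
small 365 ((365.2046813964844, -189.93434143066406), (86.09223175048828, 105.67996978759766), 73.41743469238281)
0.08 103 [ 0.35600155 -0.18543103  0.09489296] [ 0.33976513 -0.20162939  0.08053881] [ 0.37337952 -0.17186047  0.10740673]
```

View pics/ring0.png

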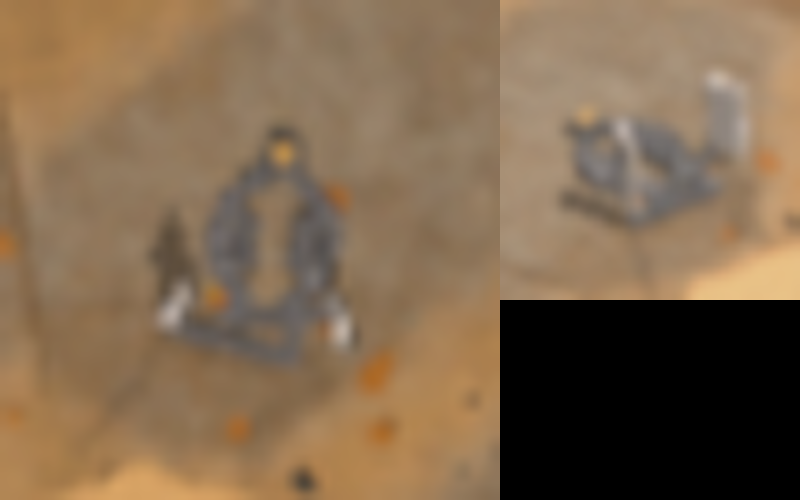

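The ring lies at about (572, 130) mm, yawed about -6°, with its eyes near (544,107) and (548,159). The big stand is at about (505,-157), with its spindle top near 141 mm. I'll start the approach now.

>>> send_rows(deltas=[{"dx": 28, "dy": 29, "rz": -4}, {"dx": 56, "dy": 59, "rz": -8}, {"dx": 84, "dy": 88, "rz": -12}, {"dx": 112, "dy": 118, "rz": -17}, {"dx": 140, "dy": 147, "rz": -22.3}], jaw=85, newtons=30)

```text
$.deltas[0]: bad value
```

>>> send_rows(deltas=[{"dx": 22, "dy": 34}, {"dx": 44, "dy": 68}, {"dx": 66, "dy": 102}, {"dx": 88, "dy": 136}, {"dx": 110, "dy": 170}])

```text
$.deltas[0]: bad value
```

>>> send_rows(deltas=[{"dx": 12, "dy": 38}, {"dx": 24, "dy": 76}, {"dx": 36, "dy": 114}, {"dx": 48, "dy": 152}, {"dx": 60, "dy": 190}])

```text
$.deltas[0]: bad value
```

>>> send_rows(deltas=[{"dx": 8, "dy": 38}, {"dx": 16, "dy": 76}, {"dx": 24, "dy": 114}, {"dx": 32, "dy": 152}, {"dx": 40, "dy": 190}])

```text
$.deltas[0]: bad value
```

All six keys seem to be needed in each row.

>>> send_rows(deltas=[{"dx": 28, "dy": 29, "dz": 0, "rx": 0, "ry": 0, "rz": -4}, {"dx": 56, "dy": 59, "dz": 0, "rx": 0, "ry": 0, "rz": -8}, {"dx": 84, "dy": 88, "dz": 0, "rx": 0, "ry": 0, "rz": -12}, {"dx": 112, "dy": 118, "dz": 0, "rx": 0, "ry": 0, "rz": -17}, {"dx": 140, "dy": 147, "dz": 0, "rx": 0, "ry": 0, "rz": -22.3}], jaw=85, newtons=30)

```text
clock: 0.52
tcp_pos: [0.3305, -0.4989, 0.2419]
orientation: [-3.136, 0.171, 0.001]
contact_force: [1.8, -0.5, 0.2]
grip_width: 0.0851
gripper_force: 0.0
```

>>> send_rows(deltas=[{"dx": 22, "dy": 34, "dz": 0, "rx": 0, "ry": 0, "rz": 0}, {"dx": 44, "dy": 68, "dz": 0, "rx": 0, "ry": 0, "rz": 0}, {"dx": 66, "dy": 102, "dz": 0, "rx": 0, "ry": 0, "rz": 0}, {"dx": 88, "dy": 136, "dz": 0, "rx": 0, "ry": 0, "rz": 0}, {"dx": 110, "dy": 170, "dz": 0, "rx": 0, "ry": 0, "rz": 0}])

```text
clock: 0.93
tcp_pos: [0.4401, -0.3289, 0.2421]
orientation: [-3.137, 0.164, 0.001]
contact_force: [0.5, -0.7, 0.1]
grip_width: 0.0852
gripper_force: 0.0
```

>>> send_rows(deltas=[{"dx": 12, "dy": 38, "dz": 0, "rx": 0, "ry": 0, "rz": 0}, {"dx": 24, "dy": 76, "dz": 0, "rx": 0, "ry": 0, "rz": 0}, {"dx": 36, "dy": 114, "dz": 0, "rx": 0, "ry": 0, "rz": 0}, {"dx": 48, "dy": 152, "dz": 0, "rx": 0, "ry": 0, "rz": 0}, {"dx": 60, "dy": 190, "dz": 0, "rx": 0, "ry": 0, "rz": 0}])

```text
clock: 1.35
tcp_pos: [0.4996, -0.1389, 0.2421]
orientation: [3.137, -0.164, -0.001]
contact_force: [0.6, -0.5, -0.3]
grip_width: 0.0848
gripper_force: 0.0
```

>>> send_rows(deltas=[{"dx": 8, "dy": 38, "dz": 0, "rx": 0, "ry": 0, "rz": 0}, {"dx": 16, "dy": 76, "dz": 0, "rx": 0, "ry": 0, "rz": 0}, {"dx": 24, "dy": 114, "dz": 0, "rx": 0, "ry": 0, "rz": 0}, {"dx": 32, "dy": 152, "dz": 0, "rx": 0, "ry": 0, "rz": 0}, {"dx": 40, "dy": 190, "dz": 0, "rx": 0, "ry": 0, "rz": 0}])

```text
clock: 1.77
tcp_pos: [0.5394, 0.0509, 0.2421]
orientation: [3.137, -0.164, -0.001]
contact_force: [0.4, -0.2, 0.7]
grip_width: 0.085
gripper_force: 0.0
```

>>> send_rows(deltas=[{"dx": 0, "dy": 27, "dz": -20, "rx": 0, "ry": 0, "rz": 0}, {"dx": 0, "dy": 55, "dz": -45, "rx": 0, "ry": 0, "rz": 0}, {"dx": 0, "dy": 75, "dz": -80, "rx": 0, "ry": 0, "rz": 0}, {"dx": 1, "dy": 83, "dz": -115, "rx": 0, "ry": 0, "rz": 0}, {"dx": 1, "dy": 83, "dz": -140, "rx": 0, "ry": 0, "rz": 0}])

```text
clock: 2.18
tcp_pos: [0.539, 0.1352, 0.0996]
orientation: [-3.137, 0.157, 0.004]
contact_force: [-0.2, 0.2, -0.9]
grip_width: 0.085
gripper_force: 0.0
```

>>> send_rows(deltas=[{"dx": 0, "dy": 0, "dz": -20, "rx": 0, "ry": 0, "rz": 0}, {"dx": 0, "dy": 0, "dz": -40, "rx": 0, "ry": 0, "rz": 0}, {"dx": 0, "dy": 0, "dz": -60, "rx": 0, "ry": 0, "rz": 0}, {"dx": 0, "dy": 0, "dz": -75, "rx": 0, "ry": 0, "rz": 0}, {"dx": 0, "dy": 0, "dz": -84, "rx": 0, "ry": 0, "rz": 0}])

```text
clock: 2.6
tcp_pos: [0.5394, 0.1318, 0.0162]
orientation: [3.136, -0.164, -0.005]
contact_force: [0.2, 0.0, 0.6]
grip_width: 0.085
gripper_force: 0.0
```

```bash
python3 - <<'E'
from h import *
d=np.load('top.npz');s=np.load('scene.npz')
for n,D in(('top',d),('scene',s)):
    P=D['W'].reshape(-1,3); P=P[(np.hypot(P[:,0]-.505,P[:,1]+.157)<.05)]
    for lo,hi in((.095,.108),(.119,.129),(.129,.137),(.137,.15)):
        t=P[(P[:,2]>lo)&(P[:,2]<hi)]
        print(n,lo,len(t),np.round(1000*np.r_[t.mean(0),t.min(0),t.max(0)],1) if len(t) else '')
im,W,f=grab('top');im2,_,_=grab('scene')
c=np.zeros((400,800,3),np.uint8)
c[:,:400]=cv2.resize(im[160:220,210:270],(400,400),interpolation=cv2.INTER_CUBIC)
c[:,400:]=cv2.resize(im2[195:255,200:260],(400,400),interpolation=cv2.INTER_CUBIC)
cv2.imwrite('pics/g1.png',c); print(r.get_obs()['tcp_pos'],r.get_obs()['contact_force'])
E
```

```text
top 0.095 88 [ 502.9 -149.1  103.5  481.4 -181.6   99.2  530.2 -132.2  107.2]
top 0.119 88 [ 503.5 -154.8  122.6  486.  -177.7  119.3  525.6 -137.6  128.8]
top 0.129 34 [ 506.4 -155.   134.6  493.5 -170.9  130.6  518.8 -144.   137. ]
top 0.137 46 [ 504.9 -157.9  138.7  493.4 -167.9  137.1  515.6 -145.7  141.6]
scene 0.095 81 [ 501.5 -147.8  104.1  480.5 -182.1   95.   533.9 -132.4  107.9]
scene 0.119 43 [ 502.3 -149.5  125.1  487.2 -178.9  119.2  527.2 -133.   128.2]
scene 0.129 24 [ 502.5 -148.7  133.1  493.3 -158.5  129.3  518.1 -143.1  136.8]
scene 0.137 28 [ 506.3 -154.3  139.9  494.5 -170.5  137.1  516.4 -143.9  142.8]
[0.5394128  0.13181538 0.01676864] [-0.051768   -0.38703009  0.44781218]
```

View pics/g1.png

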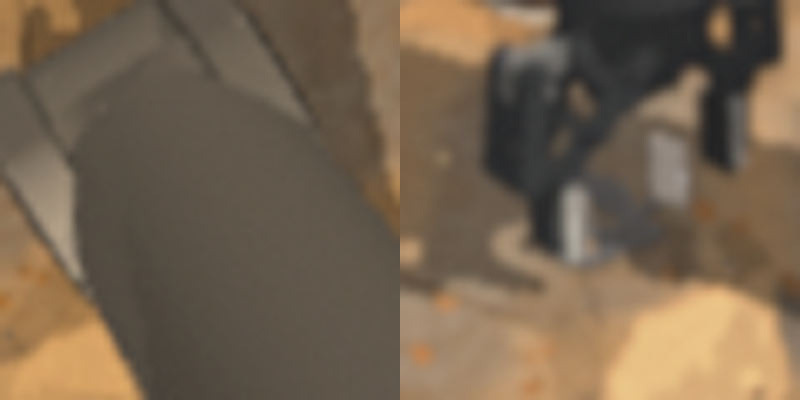

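The right-hand crop shows both bright eyes standing between the two open fingers, at about (575,220) and (668,165). I'll close now.

>>> send_rows(deltas=[{"dx": 0, "dy": 0, "dz": 1, "rx": 0, "ry": 0, "rz": 0}, {"dx": 0, "dy": 0, "dz": 1, "rx": 0, "ry": 0, "rz": 0}, {"dx": 0, "dy": 0, "dz": 1, "rx": 0, "ry": 0, "rz": 0}, {"dx": 0, "dy": 0, "dz": 1, "rx": 0, "ry": 0, "rz": 0}, {"dx": 0, "dy": 0, "dz": 1, "rx": 0, "ry": 0, "rz": 0}], jaw=40, newtons=30)

```text
clock: 3.12
tcp_pos: [0.5413, 0.1326, 0.0205]
orientation: [-3.137, 0.164, -0.003]
contact_force: [-0.4, 0.3, 6.0]
grip_width: 0.0404
gripper_force: 3.8
```

>>> send_rows(deltas=[{"dx": 0, "dy": 0, "dz": 0, "rx": 0, "ry": 0, "rz": 0}, {"dx": 0, "dy": 0, "dz": 0, "rx": 0, "ry": 0, "rz": 0}, {"dx": 0, "dy": 0, "dz": 0, "rx": 0, "ry": 0, "rz": 0}, {"dx": 0, "dy": 0, "dz": 0, "rx": 0, "ry": 0, "rz": 0}, {"dx": 0, "dy": 0, "dz": 0, "rx": 0, "ry": 0, "rz": 0}], jaw=0)

```text
clock: 3.53
tcp_pos: [0.5411, 0.1324, 0.0208]
orientation: [-3.137, 0.164, -0.002]
contact_force: [-3.1, -0.8, 9.9]
grip_width: 0.0075
gripper_force: 29.6
```

>>> send_rows(deltas=[{"dx": 0, "dy": 0, "dz": 0, "rx": 0, "ry": 0, "rz": 0}, {"dx": 0, "dy": 0, "dz": 0, "rx": 0, "ry": 0, "rz": 0}, {"dx": 0, "dy": 0, "dz": 0, "rx": 0, "ry": 0, "rz": 0}])

```text
clock: 3.78
tcp_pos: [0.5411, 0.1324, 0.0208]
orientation: [-3.137, 0.164, -0.002]
contact_force: [-2.8, -1.4, 9.3]
grip_width: 0.0077
gripper_force: 29.6
```

```bash
python3 - <<'E'
from h import *
im2,_,_=grab('scene')
cv2.imwrite('pics/g2.png',cv2.resize(im2[195:255,200:260],(500,500),interpolation=cv2.INTER_CUBIC)); print(r.get_obs()['tcp_pos'],r.get_obs()['contact_force'])
E
```

```text
[0.54109145 0.1324509  0.02077572] [-3.3298526  -1.49477663 10.28384091]
```

View pics/g2.png

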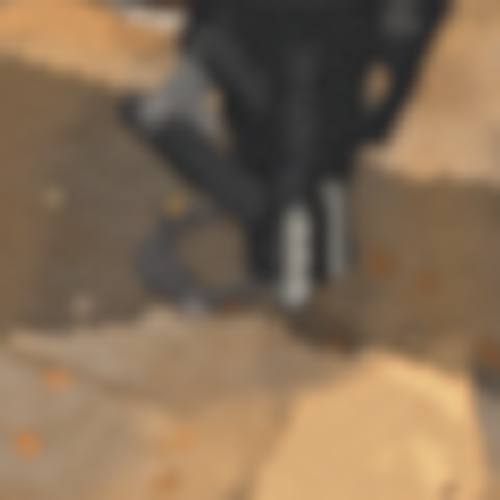

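The crop shows the ring spread round, at about (215,255), with both eyes held between the fingers at about (310,240). The tip is loaded by about 10 N, so I'll lift.

>>> send_rows(deltas=[{"dx": 0, "dy": 0, "dz": 2, "rx": 0, "ry": 0, "rz": 0}, {"dx": 0, "dy": 0, "dz": 4, "rx": 0, "ry": 0, "rz": 0}, {"dx": 0, "dy": 0, "dz": 8, "rx": 0, "ry": 0, "rz": 0}, {"dx": 0, "dy": 0, "dz": 15, "rx": 0, "ry": 0, "rz": 0}, {"dx": 0, "dy": 0, "dz": 25, "rx": 0, "ry": 0, "rz": 0}])

```text
clock: 4.25
tcp_pos: [0.5401, 0.132, 0.0445]
orientation: [3.137, -0.164, -0.002]
contact_force: [0.8, -0.3, 0.5]
grip_width: 0.0073
gripper_force: 29.6
```

>>> send_rows(deltas=[{"dx": 0, "dy": 0, "dz": 30, "rx": 0, "ry": 0, "rz": 0}, {"dx": 0, "dy": 0, "dz": 60, "rx": 0, "ry": 0, "rz": 0}, {"dx": 0, "dy": 0, "dz": 90, "rx": 0, "ry": 0, "rz": 0}, {"dx": 0, "dy": 0, "dz": 120, "rx": 0, "ry": 0, "rz": 0}, {"dx": 0, "dy": 0, "dz": 150, "rx": 0, "ry": 0, "rz": 0}])

```text
clock: 4.67
tcp_pos: [0.5404, 0.1322, 0.1968]
orientation: [-3.137, 0.164, -0.001]
contact_force: [0.1, 0.2, -1.3]
grip_width: 0.0074
gripper_force: 29.5
```

```bash
python3 - <<'E'
from h import *
im,W,f=grab('top');im2,W2,_=grab('scene'); o=r.get_obs();t=o['tcp_pos']
print(o['tcp_pos'],o['contact_force'],o['moment'],o['grip_width'],o['gripper_force'])
np.savez('l.npz',W=W,W2=W2,im=im,im2=im2)
for w,i in((W,im),(W2,im2)):
    m=(np.abs(w-np.array([t[0]+.03,t[1],t[2]-.02])).max(-1)<.055); v,u=np.where(m); print(u.min(),u.max(),v.min(),v.max())
    if w is W2:
        v0=v.min()-10;u0=u.min()-10; c=i[v0:v.max()+15,u0:u.max()+15]; print(u0,v0,c.shape)
        cv2.imwrite('pics/g3.png',cv2.resize(c,None,fx=7,fy=7,interpolation=cv2.INTER_CUBIC)[:600,:800])
p=W2.reshape(-1,3); q=p[(np.abs(p[:,0]-t[0]-.035)<.035)&(np.abs(p[:,1]-t[1])<.04)&(p[:,2]<t[2]+.005)&(p[:,2]>t[2]-.05)]
q=q[q[:,0]>t[0]+.008]
print(np.round(1000*(q-t)).astype(int).tolist())
E
```

```text
[0.54371434 0.13335495 0.20050006] [ 0.20644195 -0.55993175 -0.4638569 ] [ 0.04974116 -0.01435738 -0.00984934] 0.0074621107201033226 29.543575644493103Traceback (most recent call last):
  File "<stdin>", line 6, in <module>
    return umr_minimum(a, axis, None, out, keepdims, initial, where)
ValueError: zero-size array to reduction operation minimum which has no identity
```

```bash
python3 - <<'E'
from h import *
d=np.load('l.npz');w=d['W2'];i=d['im2']; t=r.get_obs()['tcp_pos'];print(t)
m=(np.abs(w-np.array([t[0]+.03,t[1],t[2]-.02])).max(-1)<.055); v,u=np.where(m)
v0=v.min()-10;u0=u.min()-10; c=i[v0:v.max()+15,u0:u.max()+15]; print(u0,v0,c.shape)
cv2.imwrite('pics/g3.png',cv2.resize(c,None,fx=7,fy=7,interpolation=cv2.INTER_CUBIC)[:600,:800])
p=w.reshape(-1,3); q=p[(np.abs(p[:,0]-t[0]-.035)<.035)&(np.abs(p[:,1]-t[1])<.04)&(p[:,2]<t[2]+.005)&(p[:,2]>t[2]-.05)]
q=q[q[:,0]>t[0]+.008]
print(np.round(1000*(q-t)).astype(int).tolist())
E
```

```text
[0.54371434 0.13335495 0.20050006]
202 146 (43, 53, 3)
[[65, -5, -8], [64, -8, -9], [66, -14, -12], [62, -18, -12], [59, -18, -11], [57, -20, -12], [56, -23, -13], [54, -25, -13], [50, -24, -11], [68, -4, -12], [63, -3, -10], [60, -4, -9], [59, -7, -10], [59, -11, -12], [58, -13, -12], [56, -15, -13], [54, -17, -12], [53, -19, -13], [52, -23, -14], [46, -20, -11], [47, -25, -13], [62, 2, -11], [59, 1, -10], [61, -5, -13], [60, -7, -14], [62, -13, -17], [58, -13, -15], [56, -15, -16], [46, -20, -14], [60, 8, -11], [60, 4, -12], [59, 2, -13], [58, -2, -14], [43, -17, -15], [58, 13, -11], [57, 10, -12], [55, 9, -12], [59, 1, -16], [59, 17, -13], [55, 16, -12], [53, 15, -12], [53, 11, -13], [51, 9, -14], [46, 11, -11], [54, 21, -13], [53, 19, -13], [50, 18, -12], [49, 15, -13], [44, 17, -11], [44, 13, -12], [52, 23, -14], [48, 24, -12], [46, 22, -12], [44, 20, -13], [40, 20, -11], [40, 17, -12], [36, 17, -11], [37, 13, -13], [10, 7, -7], [47, 25, -15], [40, 28, -11], [42, 23, -14], [38, 23, -12], [36, 21, -13], [34, 20, -12], [32, 18, -13], [20, 4, -14], [16, 4, -13], [14, 3, -12], [42, 27, -15], [37, 28, -13], [35, 26, -13], [34, 24, -14], [29, 25, -12], [27, 23, -12], [27, 19, -13], [24, 15, -14], [20, 15, -12], [17, 15, -12], [16, 12, -12], [15, 9, -13], [14, 7, -14], [13, 4, -14], [12, 2, -15], [11, -1, -16], [34, 27, -15], [33, 25, -16], [27, 27, -13], [26, 24, -14], [24, 23, -14], [22, 21, -13], [21, 18, -15], [20, 15, -15], [17, 15, -14], [16, 12, -15], [17, 8, -17], [25, 29, -14], [23, 27, -15], [21, 26, -14], [22, 21, -16], [19, 21, -16]]
```

View pics/g3.png

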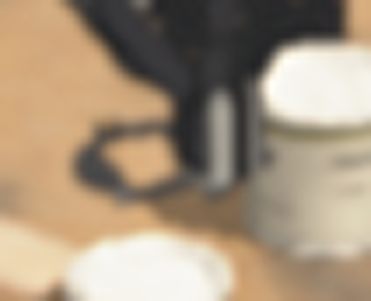

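The crop shows the ring hanging level in the fingers, at about (130,160) of the crop, with its hole open. I'll carry it above the spindle.

>>> send_rows(deltas=[{"dx": -7, "dy": -29, "dz": 0, "rx": 0, "ry": 0, "rz": 0}, {"dx": -14, "dy": -58, "dz": 0, "rx": 0, "ry": 0, "rz": 0}, {"dx": -22, "dy": -87, "dz": 0, "rx": 0, "ry": 0, "rz": 0}, {"dx": -29, "dy": -116, "dz": 0, "rx": 0, "ry": 0, "rz": 0}, {"dx": -36, "dy": -145, "dz": 0, "rx": 0, "ry": 0, "rz": 0}])

```text
clock: 5.18
tcp_pos: [0.5037, -0.0141, 0.1944]
orientation: [3.137, -0.163, -0.0]
contact_force: [0.3, -0.1, -0.8]
grip_width: 0.0074
gripper_force: 29.6
```

>>> send_rows(deltas=[{"dx": -8, "dy": -32, "dz": 0, "rx": 0, "ry": 0, "rz": 0}, {"dx": -16, "dy": -66, "dz": 0, "rx": 0, "ry": 0, "rz": 0}, {"dx": -25, "dy": -100, "dz": 0, "rx": 0, "ry": 0, "rz": 0}, {"dx": -32, "dy": -128, "dz": 0, "rx": 0, "ry": 0, "rz": 0}, {"dx": -36, "dy": -142, "dz": 0, "rx": 0, "ry": 0, "rz": 0}])

```text
clock: 5.6
tcp_pos: [0.4668, -0.159, 0.1943]
orientation: [3.135, -0.171, -0.001]
contact_force: [0.5, 0.2, -2.0]
grip_width: 0.0072
gripper_force: 29.6
```

>>> send_rows(deltas=[{"dx": 0, "dy": 0, "dz": -10, "rx": 0, "ry": 0, "rz": 0}, {"dx": 0, "dy": 0, "dz": -20, "rx": 0, "ry": 0, "rz": 0}, {"dx": 0, "dy": 0, "dz": -28, "rx": 0, "ry": 0, "rz": 0}, {"dx": 0, "dy": 0, "dz": -33, "rx": 0, "ry": 0, "rz": 0}, {"dx": 0, "dy": 0, "dz": -33, "rx": 0, "ry": 0, "rz": 0}])

```text
clock: 6.02
tcp_pos: [0.468, -0.1532, 0.1596]
orientation: [-3.136, 0.16, 0.005]
contact_force: [0.4, 0.2, -0.3]
grip_width: 0.0068
gripper_force: 29.6
```

```bash
python3 - <<'E'
from h import *
i,w,f=grab('scene'); o=r.get_obs();t=o['tcp_pos']
print(t,o['orientation'],o['contact_force'],o['moment'],o['grip_width'])
np.savez('s1.npz',W=w,im=i)
it,wt,_=grab('top'); np.savez('t1.npz',W=wt,im=it)
c=np.zeros((560,800,3),np.uint8)
c[:,:480]=cv2.resize(i[135:205,272:332],(480,560),interpolation=cv2.INTER_CUBIC)
c[:320,480:]=cv2.resize(it[180:230,310:360],(320,320),interpolation=cv2.INTER_CUBIC)
cv2.imwrite('pics/s1.png',c)
E
```

```text
[ 0.46841671 -0.15344453  0.16038847] [-3.13672306e+00  1.60393253e-01  2.94272794e-03] [-0.48095505  0.64979267 -0.85751206] [-0.04964034 -0.00204733  0.08279286] 0.007387922655087057
```

View pics/s1.png

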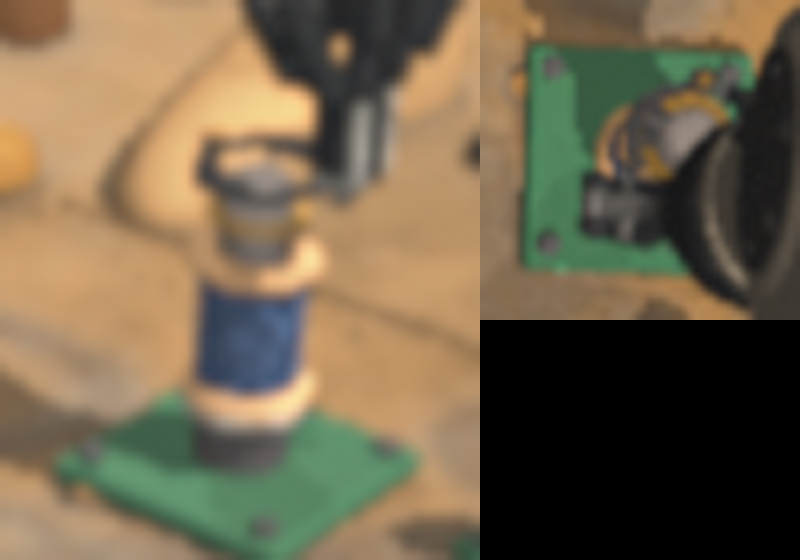

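The scene crop shows the ring hovering just at the spindle top, with the hole near (262,165) and the spindle axis at x≈262. The top crop shows the pin at (705,78). I'll quantify with the depth maps.

```bash
python3 - <<'E'
from h import *
from scipy.optimize import least_squares
for n in('t1','s1'):
    d=np.load(n+'.npz');w=d['W'];im=d['im'].astype(int)
    v,u=np.where((np.hypot(w[...,0]-.51,w[...,1]+.157)<.05)&(w[...,2]>.128)&(w[...,2]<.155))
    P=w[v,u]-[.505,-.157,0]; C=im[v,u]
    r_=np.hypot(P[:,0],P[:,1])
    k=(r_>.013)
    for p,c in zip(P[k],C[k]): print(np.round(1000*p).astype(int).tolist(),c.tolist(),end=' ')
    print('\n---')
E
```

```text
[29, -1, 146] [59, 82, 98] [29, -5, 144] [59, 90, 112] [29, -7, 148] [63, 82, 83] [27, 1, 142] [57, 70, 79] [26, -1, 147] [55, 91, 119] [26, -3, 150] [54, 101, 135] [26, -7, 148] [61, 84, 98] [24, 6, 141] [71, 82, 73] [24, 3, 140] [62, 69, 74] [24, 1, 143] [56, 68, 82] [24, -2, 145] [57, 83, 105] [23, -4, 148] [60, 89, 113] [24, -7, 145] [70, 84, 92] [24, -10, 143] [82, 88, 86] [22, 17, 140] [67, 74, 70] [21, 15, 143] [68, 70, 74] [21, 12, 142] [64, 71, 79] [21, 9, 143] [64, 77, 90] [21, 6, 143] [63, 86, 108] [21, 4, 143] [60, 95, 126] [21, 1, 144] [59, 92, 121] [21, -1, 148] [62, 87, 110] [21, -4, 146] [68, 90, 104] [21, -7, 145] [77, 91, 90] [21, -10, 145] [83, 88, 87] [21, -14, 140] [67, 68, 71] [18, 20, 143] [67, 68, 71] [19, 17, 141] [68, 70, 74] [18, 15, 144] [64, 78, 94] [18, 12, 142] [59, 93, 122] [18, 9, 144] [56, 98, 130] [18, 6, 143] [55, 106, 143] [19, -11, 141] [77, 99, 96] [18, -13, 144] [61, 68, 65] [16, 23, 141] [61, 63, 66] [16, 20, 141] [64, 65, 70] [16, 17, 143] [66, 69, 74] [16, 13, 136] [62, 84, 103] [16, -14, 140] [68, 95, 79] [13, 26, 142] [62, 65, 70] [13, 23,
[... 3826 characters left out ...]
04] [-40, 15, 152] [92, 98, 101] [-42, 13, 152] [102, 108, 112] [1, 32, 142] [69, 86, 103] [-1, 30, 143] [72, 77, 83] [-3, 28, 142] [76, 77, 80] [-9, 31, 145] [78, 79, 83] [-11, 29, 145] [88, 91, 95] [-13, 27, 145] [98, 102, 108] [-15, 25, 145] [100, 105, 111] [-17, 22, 144] [96, 100, 105] [-20, 21, 145] [91, 94, 99] [-22, 18, 144] [84, 95, 108] [-23, 14, 143] [81, 105, 128] [-22, 5, 140] [83, 110, 135] [-34, 4, 143] [88, 98, 107] [-38, 4, 144] [93, 105, 116] [8, 14, 130] [83, 94, 106] [-12, 30, 142] [93, 96, 100] [-15, 29, 143] [95, 98, 103] [-17, 26, 142] [94, 97, 103] [-17, 21, 140] [94, 97, 102] [-18, 17, 139] [94, 100, 109] [-36, 5, 141] [88, 110, 131] [-2, 13, 130] [106, 114, 123] 
---
```

The ring centre is within about 1 mm of the axis. I'll nudge +1 in x and lower it carefully while feeling.

>>> send_rows(deltas=[{"dx": 1, "dy": 0, "dz": -1, "rx": 0, "ry": 0, "rz": 0}, {"dx": 1, "dy": 0, "dz": -2, "rx": 0, "ry": 0, "rz": 0}, {"dx": 1, "dy": 0, "dz": -3, "rx": 0, "ry": 0, "rz": 0}, {"dx": 1, "dy": 0, "dz": -4, "rx": 0, "ry": 0, "rz": 0}, {"dx": 1, "dy": 0, "dz": -4, "rx": 0, "ry": 0, "rz": 0}])

```text
clock: 6.53
tcp_pos: [0.4696, -0.1548, 0.1572]
orientation: [3.137, -0.164, -0.0]
contact_force: [0.5, -0.2, -0.3]
grip_width: 0.0072
gripper_force: 29.6
```

>>> send_rows(deltas=[{"dx": 0, "dy": 0, "dz": -1, "rx": 0, "ry": 0, "rz": 0}, {"dx": 0, "dy": 0, "dz": -2, "rx": 0, "ry": 0, "rz": 0}, {"dx": 0, "dy": 0, "dz": -3, "rx": 0, "ry": 0, "rz": 0}, {"dx": 0, "dy": 0, "dz": -4, "rx": 0, "ry": 0, "rz": 0}, {"dx": 0, "dy": 0, "dz": -4, "rx": 0, "ry": 0, "rz": 0}])

```text
clock: 6.95
tcp_pos: [0.4695, -0.1548, 0.1531]
orientation: [-3.137, 0.164, 0.001]
contact_force: [0.2, -0.2, -0.4]
grip_width: 0.0073
gripper_force: 29.6
```

>>> send_rows(deltas=[{"dx": 0, "dy": 0, "dz": -1, "rx": 0, "ry": 0, "rz": 0}, {"dx": 0, "dy": 0, "dz": -2, "rx": 0, "ry": 0, "rz": 0}, {"dx": 0, "dy": 0, "dz": -3, "rx": 0, "ry": 0, "rz": 0}, {"dx": 0, "dy": 0, "dz": -4, "rx": 0, "ry": 0, "rz": 0}, {"dx": 0, "dy": 0, "dz": -4, "rx": 0, "ry": 0, "rz": 0}])

```text
clock: 7.37
tcp_pos: [0.4695, -0.1548, 0.1491]
orientation: [-3.137, 0.164, 0.001]
contact_force: [-0.7, 1.0, -0.3]
grip_width: 0.007
gripper_force: 29.6
```

```bash
python3 - <<'E'
from h import *
i,w,f=grab('scene');it,wt,_=grab('top'); o=r.get_obs();print(o['tcp_pos'],o['contact_force'],o['moment'])
c=np.zeros((560,800,3),np.uint8)
c[:,:480]=cv2.resize(i[135:205,272:332],(480,560),interpolation=cv2.INTER_CUBIC)
c[:320,480:]=cv2.resize(it[180:230,310:360],(320,320),interpolation=cv2.INTER_CUBIC)
cv2.imwrite('pics/s2.png',c)
E
```

```text
[ 0.46964128 -0.15481232  0.14924785] [ 0.37139943  0.15408725 -0.589515  ] [ 0.08444504 -0.00027338  0.01862559]
```

View pics/s2.png

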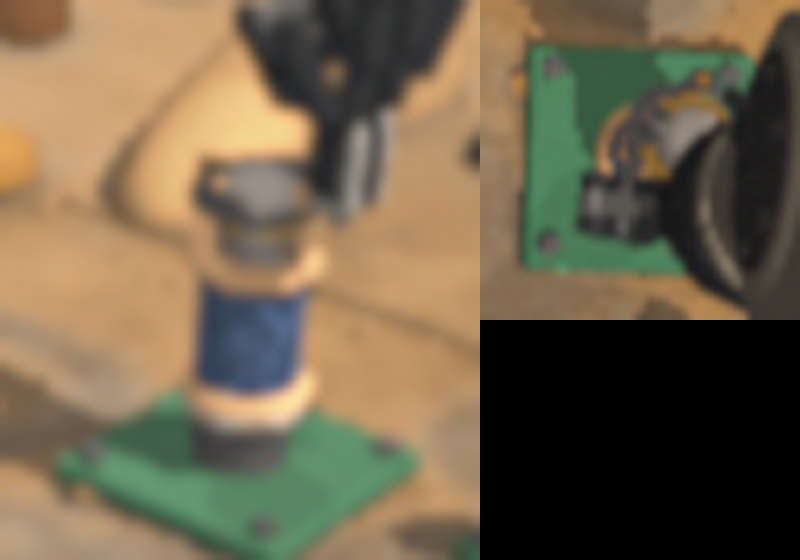

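The scene crop shows the spindle top inside the ring's hole, at about (265,185), with no contact. I'll go on down.

>>> send_rows(deltas=[{"dx": 0, "dy": 0, "dz": -1, "rx": 0, "ry": 0, "rz": 0}, {"dx": 0, "dy": 0, "dz": -2, "rx": 0, "ry": 0, "rz": 0}, {"dx": 0, "dy": 0, "dz": -3, "rx": 0, "ry": 0, "rz": 0}, {"dx": 0, "dy": 0, "dz": -4, "rx": 0, "ry": 0, "rz": 0}, {"dx": 0, "dy": 0, "dz": -4, "rx": 0, "ry": 0, "rz": 0}])

```text
clock: 7.88
tcp_pos: [0.4695, -0.1548, 0.1451]
orientation: [-3.137, 0.164, 0.001]
contact_force: [0.8, -0.2, -0.1]
grip_width: 0.0076
gripper_force: 29.6
```

>>> send_rows(deltas=[{"dx": 0, "dy": 0, "dz": -1, "rx": 0, "ry": 0, "rz": 0}, {"dx": 0, "dy": 0, "dz": -2, "rx": 0, "ry": 0, "rz": 0}, {"dx": 0, "dy": 0, "dz": -3, "rx": 0, "ry": 0, "rz": 0}, {"dx": 0, "dy": 0, "dz": -4, "rx": 0, "ry": 0, "rz": 0}, {"dx": 0, "dy": 0, "dz": -4, "rx": 0, "ry": 0, "rz": 0}])

```text
clock: 8.3
tcp_pos: [0.4697, -0.1548, 0.1412]
orientation: [-3.137, 0.164, -0.0]
contact_force: [-0.9, -0.3, 0.6]
grip_width: 0.0076
gripper_force: 29.7
```

>>> send_rows(deltas=[{"dx": 0, "dy": 0, "dz": -1, "rx": 0, "ry": 0, "rz": 0}, {"dx": 0, "dy": 0, "dz": -2, "rx": 0, "ry": 0, "rz": 0}, {"dx": 0, "dy": 0, "dz": -2, "rx": 0, "ry": 0, "rz": 0}, {"dx": 0, "dy": 0, "dz": -2, "rx": 0, "ry": 0, "rz": 0}])

```text
clock: 8.63
tcp_pos: [0.4697, -0.1548, 0.1393]
orientation: [3.137, -0.164, 0.0]
contact_force: [-0.4, 0.1, 1.0]
grip_width: 0.0074
gripper_force: 29.7
```

>>> send_rows(deltas=[{"dx": 0, "dy": 0, "dz": -1, "rx": 0, "ry": 0, "rz": 0}, {"dx": 0, "dy": 0, "dz": -2, "rx": 0, "ry": 0, "rz": 0}, {"dx": 0, "dy": 0, "dz": -2, "rx": 0, "ry": 0, "rz": 0}, {"dx": 0, "dy": 0, "dz": -2, "rx": 0, "ry": 0, "rz": 0}])

```text
clock: 8.97
tcp_pos: [0.4697, -0.1548, 0.1373]
orientation: [-3.137, 0.164, -0.0]
contact_force: [-0.3, 0.2, -0.3]
grip_width: 0.0069
gripper_force: 29.7
```

>>> send_rows(deltas=[{"dx": 0, "dy": 0, "dz": -1, "rx": 0, "ry": 0, "rz": 0}, {"dx": 0, "dy": 0, "dz": -2, "rx": 0, "ry": 0, "rz": 0}, {"dx": 0, "dy": 0, "dz": -2, "rx": 0, "ry": 0, "rz": 0}, {"dx": 0, "dy": 0, "dz": -2, "rx": 0, "ry": 0, "rz": 0}])

```text
clock: 9.3
tcp_pos: [0.4697, -0.1548, 0.1353]
orientation: [3.137, -0.164, 0.0]
contact_force: [-0.5, -0.3, 0.1]
grip_width: 0.0075
gripper_force: 29.7
```

>>> send_rows(deltas=[{"dx": 0, "dy": 0, "dz": -1, "rx": 0, "ry": 0, "rz": 0}, {"dx": 0, "dy": 0, "dz": -2, "rx": 0, "ry": 0, "rz": 0}, {"dx": 0, "dy": 0, "dz": -2, "rx": 0, "ry": 0, "rz": 0}, {"dx": 0, "dy": 0, "dz": -2, "rx": 0, "ry": 0, "rz": 0}])

```text
clock: 9.63
tcp_pos: [0.4697, -0.155, 0.1335]
orientation: [3.137, -0.164, 0.0]
contact_force: [-0.3, 0.1, 4.2]
grip_width: 0.0075
gripper_force: 30.3
```

>>> send_rows(deltas=[{"dx": 0, "dy": 0, "dz": -0.5, "rx": 0, "ry": 0, "rz": 0}, {"dx": 0, "dy": 0, "dz": -1, "rx": 0, "ry": 0, "rz": 0}, {"dx": 0, "dy": 0, "dz": -1, "rx": 0, "ry": 0, "rz": 0}, {"dx": 0, "dy": 0, "dz": -1, "rx": 0, "ry": 0, "rz": 0}])

```text
clock: 9.97
tcp_pos: [0.4697, -0.1551, 0.133]
orientation: [3.137, -0.165, 0.0]
contact_force: [-3.4, -0.3, 8.9]
grip_width: 0.0075
gripper_force: 31.2
```

```bash
python3 - <<'E'
from h import *
i,w,f=grab('scene'); o=r.get_obs();print(o['tcp_pos'],o['contact_force'],o['moment'])
cv2.imwrite('pics/s3.png',cv2.resize(i[145:195,277:327],(550,550),interpolation=cv2.INTER_CUBIC))
E
```

```text
[ 0.46968039 -0.15516636  0.13296295] [-3.30584741e+00 -3.61641892e-03  9.19902548e+00] [0.04670135 0.42331744 0.0233946 ]
```

View pics/s3.png

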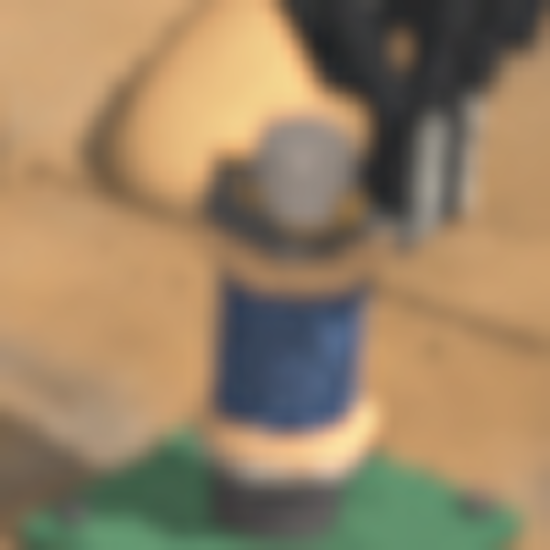

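The 9 N force at this height means the washer has bottomed, and h is about 8 mm. The image shows the ring level round the spindle at about (290,215). I'll open now, following slightly down to offset the pads' retraction.

>>> send_rows(deltas=[{"dx": 0, "dy": 0, "dz": 0, "rx": 0, "ry": 0, "rz": 0}, {"dx": 0, "dy": 0, "dz": -1, "rx": 0, "ry": 0, "rz": 0}, {"dx": 0, "dy": 0, "dz": -2, "rx": 0, "ry": 0, "rz": 0}, {"dx": 0, "dy": 0, "dz": -2, "rx": 0, "ry": 0, "rz": 0}, {"dx": 0, "dy": 0, "dz": -2, "rx": 0, "ry": 0, "rz": 0}], jaw=85)

```text
clock: 10.43
tcp_pos: [0.4692, -0.1547, 0.1299]
orientation: [-3.137, 0.164, 0.002]
contact_force: [-0.1, -0.3, -0.6]
grip_width: 0.0674
gripper_force: 0.0
```

>>> send_rows(deltas=[{"dx": 0, "dy": 0, "dz": 0, "rx": 0, "ry": 0, "rz": 0}, {"dx": 0, "dy": 0, "dz": 0, "rx": 0, "ry": 0, "rz": 0}, {"dx": 0, "dy": 0, "dz": 0, "rx": 0, "ry": 0, "rz": 0}])

```text
clock: 10.68
tcp_pos: [0.4695, -0.1548, 0.1302]
orientation: [3.137, -0.164, -0.0]
contact_force: [0.6, -0.1, 0.3]
grip_width: 0.085
gripper_force: 0.0
```

```bash
python3 - <<'E'
from h import *
i,w,f=grab('scene'); o=r.get_obs();print(o['tcp_pos'],o['contact_force'],o['grip_width'])
cv2.imwrite('pics/s4.png',cv2.resize(i[145:195,277:327],(550,550),interpolation=cv2.INTER_CUBIC))
E
```

```text
[ 0.46958848 -0.15483485  0.13024013] [ 0.6362641 -0.088883   0.5986073] 0.0852674553601664
```

View pics/s4.png

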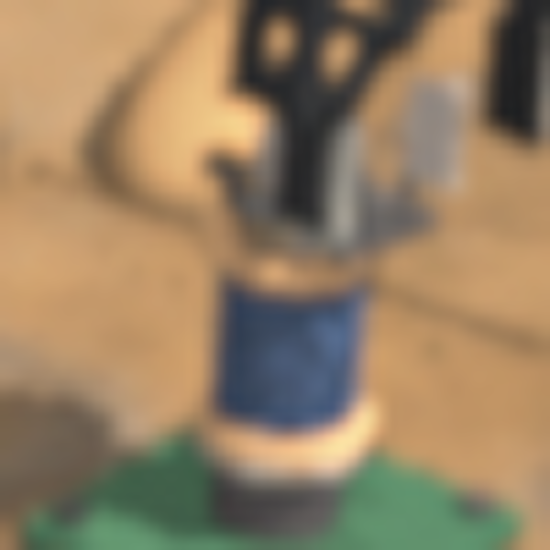

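The crop shows the eyes sprung apart at about (345,190) and (435,130), with the fingers clear outside and the ring low on the spindle. I'll lift away straight up.

>>> send_rows(deltas=[{"dx": 0, "dy": 0, "dz": 5, "rx": 0, "ry": 0, "rz": 0}, {"dx": 0, "dy": 0, "dz": 12, "rx": 0, "ry": 0, "rz": 0}, {"dx": 0, "dy": 0, "dz": 24, "rx": 0, "ry": 0, "rz": 0}, {"dx": 0, "dy": 0, "dz": 40, "rx": 0, "ry": 0, "rz": 0}, {"dx": 0, "dy": 0, "dz": 65, "rx": 0, "ry": 0, "rz": 0}])

```text
clock: 11.15
tcp_pos: [0.4685, -0.1545, 0.1952]
orientation: [-3.137, 0.164, 0.005]
contact_force: [-0.3, -0.3, 0.4]
grip_width: 0.085
gripper_force: 0.0
```

>>> send_rows(deltas=[{"dx": 0, "dy": 0, "dz": 30, "rx": 0, "ry": 0, "rz": 0}, {"dx": 0, "dy": 25, "dz": 50, "rx": 0, "ry": 0, "rz": 0}, {"dx": 0, "dy": 60, "dz": 60, "rx": 0, "ry": 0, "rz": 0}, {"dx": 0, "dy": 95, "dz": 60, "rx": 0, "ry": 0, "rz": 0}, {"dx": 0, "dy": 120, "dz": 60, "rx": 0, "ry": 0, "rz": 0}])

```text
clock: 11.57
tcp_pos: [0.4701, -0.0319, 0.2574]
orientation: [-3.137, 0.161, -0.005]
contact_force: [-0.8, 0.5, 1.1]
grip_width: 0.0844
gripper_force: 0.0
```

```bash
python3 - <<'E'
from h import *
it,wt,_=grab('top'); i,w,f=grab('scene'); o=r.get_obs();print(o['tcp_pos'],o['contact_force'])
c=np.zeros((400,800,3),np.uint8)
c[:,:400]=cv2.resize(i[145:195,277:327],(400,400),interpolation=cv2.INTER_CUBIC)
c[:,400:]=cv2.resize(it[180:230,310:360],(400,400),interpolation=cv2.INTER_CUBIC)
cv2.imwrite('pics/s5.png',c)
for n,W in(('top',wt),('scene',w)):
    P=W.reshape(-1,3)-[.505,-.157,0]; P=P[(np.hypot(P[:,0],P[:,1])<.05)&(P[:,2]>.11)&(P[:,2]<.16)]
    print(n,np.round(1000*P[np.hypot(P[:,0],P[:,1])>.015]).astype(int).tolist())
E
```

```text
[ 0.46988443 -0.02999026  0.25662236] [ 0.61212468 -0.12434614 -0.59574661]
top []
scene [[-19, -20, 153], [-21, -22, 153], [-25, -22, 154], [-27, -24, 154], [-32, -22, 156], [-20, -19, 151], [-23, -19, 151], [-25, -21, 151], [-29, -22, 152], [-32, -21, 153], [-19, -21, 146], [-25, -17, 149], [-26, -21, 148], [-29, -22, 149], [-33, -21, 150], [-22, -17, 145], [-24, -18, 145], [-26, -22, 144], [-29, -23, 145], [-30, -26, 144], [-16, 21, 154], [-21, 24, 156], [-19, -22, 139], [-25, -18, 142], [-27, -20, 142], [-30, -21, 143], [-33, -22, 143], [14, 6, 136], [-17, 23, 151], [-21, 23, 153], [-27, 27, 156], [-22, -17, 138], [-24, -21, 138], [-27, -21, 138], [-28, -25, 137], [-32, -25, 139], [34, -3, 123], [28, 0, 126], [29, -7, 123], [-17, 22, 148], [-21, 23, 149], [-25, 24, 151], [-31, 28, 154], [-22, -18, 134], [-24, -20, 134], [-25, -25, 133], [-30, -22, 136], [-32, -25, 135], [31, 2, 122], [27, 1, 123], [28, -6, 120], [25, -7, 121], [8, 15, 134], [-19, 24, 146], [-23, 26, 148], [-26, 26, 148], [-30, 26, 150], [-23, -18, 131], [-23, -23, 130], [-27, -22, 131], [-31, -22, 132], [-34, -23
[... 1070 characters left out ...]
, [-24, 1, 122], [-23, -8, 118], [-26, -9, 119], [-30, -8, 120], [-34, -6, 122], [-37, -7, 123], [9, 17, 114], [5, 17, 115], [-1, 22, 119], [-4, 20, 119], [-7, 19, 120], [-8, 14, 118], [-12, 15, 120], [-21, 25, 126], [-25, 25, 128], [-30, 28, 130], [-21, 7, 120], [-22, 2, 118], [-31, 6, 122], [-33, 4, 122], [-34, 0, 121], [-35, -4, 120], [-34, -13, 116], [6, 15, 111], [-3, 18, 114], [-6, 18, 116], [-9, 17, 116], [-11, 13, 115], [-12, 10, 114], [-24, 25, 124], [-31, 30, 128], [-26, 16, 121], [-30, 16, 122], [-31, 11, 121], [-33, 9, 120], [-34, 4, 119], [-2, 16, 110], [-25, 25, 121], [-29, 27, 123], [-31, 23, 122], [-30, 16, 119], [-33, 15, 120], [-28, 30, 120], [-29, 26, 119], [-28, 18, 116]]
```

View pics/s5.png

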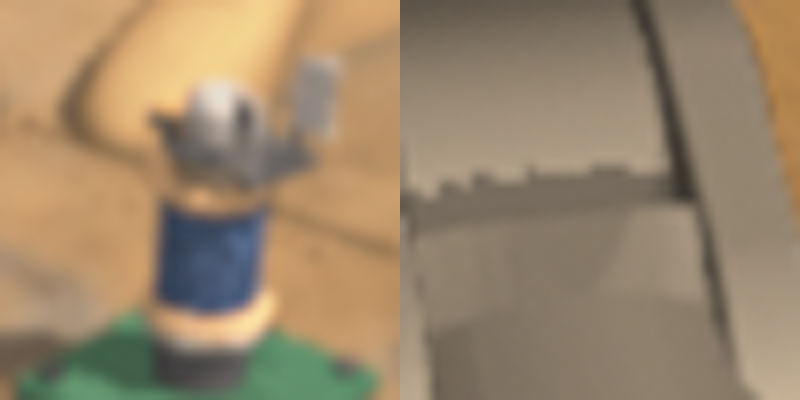

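The crop shows the ring closed and level low on the spindle. The eyes stand at y ≈ ±24 mm, which matches -0.02 rad, so it is in the groove. I'll hand in.

```bash
python3 -c "
from bench import r
print(r.hand_in())"
```

```text
the job is handed in; nothing more can be done
None
```

The snap ring was pressed down until the washer bottomed out (about 9 N felt) and let go. In the last images it sits closed, level and centred in the spindle's groove; the job is handed in, but no verdict came back.

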